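# Back the pipe feeder off one notch

## Task

The pipe on the bench feeder has been fed one notch too far. With the fingertips, tip the pawl's knob lever over so that the pawl lifts out of the ratchet wheel and stays up, push the wheel backward by one notch with one of its pins (towards the pawl's pivot post at the top), then tip the lever back so that the pawl drops fully into the new notch. Leave the loose fittings and the carton standing where they are.

Things in the scene. Friction and masses are not known exactly. Their poses are not given: they have to be found in the camera images.
- feeder: Grey pipe feeder, fixed; base plate 170 x 360 x 12 mm. Origin: on the table right under the wheel's centre. z up; x along the wheel's axle, pins on the +x side, roller and 22 mm pipe (x -62, z 151 mm, along y, 400 mm long) on the -x side; pawl on the +y side. Starts within 0.4 rad of yaw 0. The +x side of the wheel is clear but for the pins and an axle cap 22 mm wide.
- wheel_centre (a point): Centre of the upright steel ratchet wheel, on its axle, 115 mm above the table: 16 mm thick along feeder x, 180 mm over the 8 teeth, so its top is 205 mm above the table. Its frame does not turn with the wheel.
- wheel (a joint): Turn of the ratchet wheel, rad. Starts within 0.08 of 0; one notch is 0.785. Positive is backward: the wheel's top moves to feeder +y, towards the pawl's post (the pipe follows, 25 mm per rad). With the pawl down it is blocked beyond about 0.14. Friction holds the wheel where it is left; about 2 to 3 N on a pin turns it.
- push_pin (a point): Middle of one of 8 steel pins on the wheel's +x face, parallel to the axle: 10 mm thick, 30 mm long (feeder x 8 to 38 mm), on a circle of 62 mm radius, 45 degrees apart. At wheel 0 this one is 22.5 degrees before the top, on the -y side; one notch later 22.5 degrees past it. Moves with the wheel.
- pawl (a joint): Lift of the pawl, rad: 0 fully down in a notch, 0.65 fully lifted, at its stop. It is weighted and balances near 0.3: above 0.37 it falls open and stays lifted, below 0.24 it falls shut by itself, between these it may stay where left. It comes down to 0 only if the wheel is within about 0.1 rad of a notch (wheel 0, 0.785).
- pawl_knob (a point): Centre of the 25 mm black ball on the pawl's upright lever (10 mm rod in the wheel's plane, 90 mm from the hinge axis to this point). The lever leans 0.15 rad to feeder -y with the pawl down (ball 229 mm above the table), 0.5 rad to +y fully lifted. Push the ball to +y to lift the pawl, to -y to drop it; about 1 N.
- pawl_hinge (a point): The pawl's hinge axis (parallel to feeder x), at feeder x 0, y 109 mm, 140 mm above the table. The post that carries it stands beside it at feeder x -30 to -18 mm and reaches 152 mm.
- spool: Loose blue flanged pipe piece, 72 mm in diameter, 75 mm high, standing on the table; origin at the centre of its underside. Leave alone.
- carton: Loose white carton 55 x 75 x 60 mm high; origin at the centre of its underside. Leave alone.
- collar: Loose brass collar, 60 mm outside, 36 mm bore, 30 mm high, lying flat; origin at the centre of its underside. Leave alone.

How it is judged:
By the outcome, as a careful person would: the job done as asked, in the order asked, and still so for the second after the job is handed in, with the robot touching nothing.
It also fails if it takes over 51 s, if anything falls off the work surface, if the arm or the gripper's body presses on something with over 40 N, if the wrist force passes 120 N, or if a joint passes its speed limit or range.

## Robot

A 6-joint arm with a two-finger parallel gripper is mounted at the origin on the work surface. World frame = base frame: x ahead of the robot, y to its left, z up, the work surface at z = 0. Lengths are in m, angles in rad, forces in N, time in s.
With the tool pointing down it reaches from about 0.35 to 0.85 m from the base axis. Payload 8.1 kg.
Tool frame: the origin (TCP) lies on the centre line of the jaws, within the pads' length; the fingertips stand robot.tips_ahead ahead of it and the grasp point (between the pads) lies 8 mm behind it (robot.tips_ahead is the distance from the TCP to the fingertips, in m); z points along the fingers, y is the direction in which the jaws open and shut (so a half turn about z gives the same grasp; the last joint's range is limited). The gripper opens to 93 mm and grips with 3 to 60 N. Pads are 15 mm wide; open, the fingers measure 128 mm over their backs; the gripper's body (75 mm by 188 mm) begins 65 mm behind the grasp point.
Start: joints at [-1.199, 0.13, 1.488, -0, 1.523, -0.085], TCP at [0.265, -0.538, 0.197] pointing down, gripper open.
Joint ranges: [-2.96, 2.96], [-0.89, 2.26], [0.02, 2.5], [-1.34, 4.48], [0, 2.73], [-2.66, 2.66]. Speed limits (rad/s): [2.39, 2.39, 2.79, 3.14, 3.14, 3.14].

## Interface

Orientations are given as a rotation vector (axis times angle).
In Python, from plant import monitor, eyes, job, robot gives the robot as it stands.
- The arm moves only by the tool servo_tool, never from a script. Its argument "plan" is a list that holds one entry, the list of rows, each a list of 7 numbers: the closure, from -1 (fully open) to 1 (shut), so that 0 is half open, then the shift along the world's x, y, z in mm, then the turn, a rotation vector about the world's x, y, z in rad. In form: [[[hand, dx, dy, dz, ax, ay, az], ...]]. A call has 1 to 12 rows; each row shifts and turns the commanded pose from where the row before left it; what a row does not reach is not made up. A row lasts 1/10 s, in which the tool goes at most 50 mm and 8.59 degrees, less where a joint would pass 70% of its speed; a pose out of reach is approached as far as the arm can. A call with a gripper value outside its range is refused whole. The fingers move at their own pace and stop on an object; "force" is the grip in N (left out, the last holds). Time passes only in rows, so rows that do not move let the fingers close. It gives the time, the measured TCP pose, the force and the opening at its end, in the units of the state.
- monitor.read_state(): the state, without advancing time (a new reading comes with each control period).
- eyes.read_camera(name): name is "side" or "top"; returns the picture (420x560x3 uint8, red, green, blue); there is no depth.
- eyes.camera_info(name): a dict with "mtx" (3x3 intrinsics, pixels), "R" (3x3) and "t" (3): a world point X has camera coordinates R X + t. Camera axes: x right, y down, z forward; pixel columns grow to the right and rows downward; lengths in m; the calibration is good to about 2 mm. A picture is of the moment at which its call begins. camera_info takes no time and is no camera call.
- job.close_job(): hands the job in, once; it reports no verdict.
The state is a dict: "t": time; "q": joint angles; "dq": joint speeds; "joint_torque": joint torques, N m; "tool_pos": TCP position; "orientation": TCP orientation; "force": force on the tool from outside, world axes, zero at the start; "wrist_torque": the same for the moment, N m; "opening": finger opening in m.
Only numpy, scipy, OpenCV 4.12 (cv2) and the standard library are available. Lean on these libraries where they do the work, as an engineer would, in place of code of your own. Each camera call takes 0.05 s, during which the arm holds its last target. There are 200 camera calls.

## Working session

There is one attempt and no reset: what is moved stays moved. The work goes in short steps, Python scripts to look and compute and a tool call to move; the robot and the scene stay as the last step left them, time stands still between calls to the robot, and variables do not carry over. Pictures are saved under pics/ and viewed, about 8 in all and at most 12, crops included, and the job is handed in when it is done.

Besides the shell and the picture viewer there is one more tool, called as name(argument=value, ...), one argument or row to a line, values as JSON. servo_tool: Moves the arm, as the interface text tells. Its arguments: {"type":"object","properties":{"plan":{"type":"array"},"force":{"type":"number"}},"required":["plan"]}

```bash
ls; mkdir -p pics
python3 - <<'E'
from plant import monitor, eyes, job, robot
import cv2,numpy as np
s=monitor.read_state();print({k:np.round(v,3) for k,v in s.items()}, robot.tips_ahead)
for n in("side","top"):
    im=eyes.read_camera(n);cv2.imwrite(f"pics/{n}0.png",im[...,::-1]);i=eyes.camera_info(n)
    print(n,np.round(i["mtx"],1).tolist(),np.round(i["R"],3).tolist(),np.round(i["t"],3), -i["R"].T@i["t"])
E
```

```text
pics
{'t': np.float64(0.0), 'q': array([-1.199,  0.131,  1.489,  0.   ,  1.523, -0.085]), 'dq': array([-0.   , -0.002, -0.001, -0.001, -0.001, -0.002]), 'joint_torque': array([ 2.0000e-03, -5.5983e+01, -4.9176e+01,  7.7000e-02,  3.5000e-02,
       -0.0000e+00]), 'tool_pos': array([ 0.264, -0.538,  0.196]), 'orientation': array([-3.058, -0.711,  0.   ]), 'force': array([-0.299,  0.291,  0.631]), 'wrist_torque': array([ 0.011, -0.012, -0.031]), 'opening': np.float64(0.093)} 0.011
side [[468.3, 0.0, 278.7], [0.0, 468.3, 211.5], [0.0, 0.0, 1.0]] [[-0.965, -0.261, -0.006], [-0.179, 0.681, -0.71], [0.19, -0.685, -0.704]] [0.591 0.263 0.862] [0.4546802  0.56518362 0.79734803]
top [[501.3, 0.0, 275.0], [0.0, 501.3, 210.9], [0.0, 0.0, 1.0]] [[-0.021, -1.0, -0.013], [-0.99, 0.022, -0.137], [0.138, 0.01, -0.99]] [-0.025  0.661  1.11 ] [ 0.50156328 -0.05140612  1.18984215]
```

View pics/side0.png

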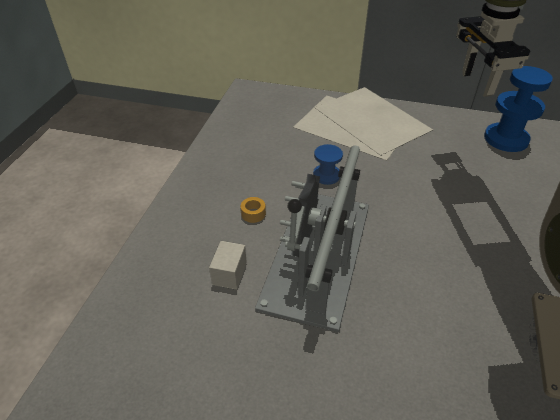

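View pics/top0.png

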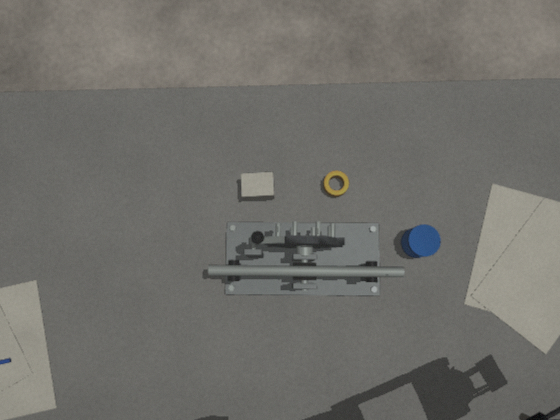

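The side view shows the feeder with the knob near (294,206). In the top view the knob is near (257,238), with pins at about (278–332,229), pipe ends at (209,271) and (404,272), and plate screws at (233,228), (373,229), (231,289) and (374,289). Yaw is about 0. Next I measure these.

```bash
cat > h.py <<'E'
import numpy as np,cv2
from plant import monitor, eyes, job, robot
def ray(n,p):
    i=eyes.camera_info(n);d=i["R"].T@np.linalg.inv(i["mtx"])@[p[0],p[1],1.];return -i["R"].T@i["t"],d
def onz(n,p,z):
    o,d=ray(n,p);return o+d*(z-o[2])/d[2]
def tri(pa,pb):
    (a,u),(b,v)=ray("side",pa),ray("top",pb)
    s,t=np.linalg.lstsq(np.c_[u,-v],b-a,rcond=None)[0];P,Q=a+s*u,b+t*v
    return (P+Q)/2,np.linalg.norm(P-Q)
def proj(n,X):
    i=eyes.camera_info(n);c=i["mtx"]@(i["R"]@X+i["t"]);return c[:2]/c[2]
def crop(n,x,y,w,h,k,name):
    im=eyes.read_camera(n)[y:y+h,x:x+w,::-1];cv2.imwrite(f"pics/{name}.png",cv2.convertScaleAbs(cv2.resize(im,None,fx=k,fy=k,interpolation=2),alpha=1.6,beta=15))
E
python3 - <<'E'
from h import *
for p in [(233,228),(373,229),(231,289),(374,289)]: print("screw",onz("top",p,.014).round(4))
for p in [(209,271),(404,272)]: print("pipe",onz("top",p,.151).round(4))
print("knob",tri((294,206),(257,238)))
a=cv2.imread("pics/top0.png")[205:305,195:415];b=cv2.imread("pics/side0.png")[140:330,200:400]
f=lambda i,k:cv2.convertScaleAbs(cv2.resize(i,None,fx=k,fy=k,interpolation=2),alpha=1.6,beta=15)
cv2.imwrite("pics/t0c.png",f(a,3.6));cv2.imwrite("pics/s0c.png",f(b,3))
E
```

```text
screw [0.6263 0.0605 0.014 ]
screw [ 0.6167 -0.2688  0.014 ]
screw [0.4842 0.0665 0.014 ]
screw [ 0.4774 -0.2645  0.014 ]
pipe [0.5238 0.0978 0.151 ]
pipe [ 0.5134 -0.3026  0.151 ]
knob (array([ 0.58402677, -0.00585946,  0.23090065]), np.float64(0.0020174831647657805))
```

View pics/t0c.png

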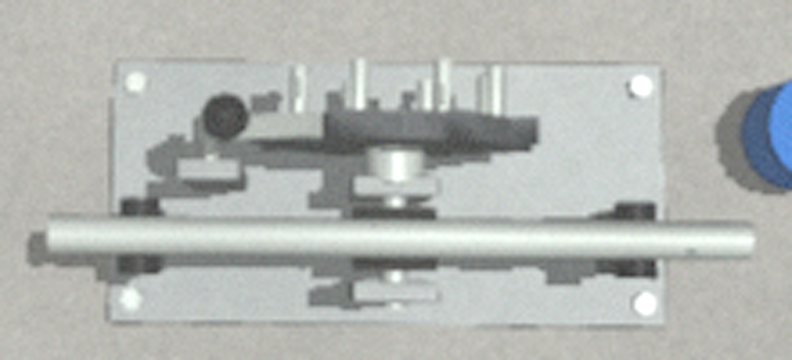

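View pics/s0c.png

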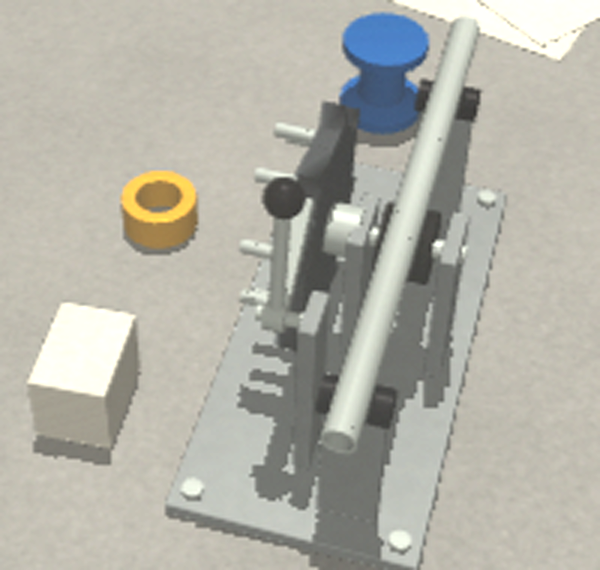

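The crops show the knob clear with its lever upright and the pawl down. The upper two pin tips are at about top (294.4,221.7) and (318,221.7). From this I get a feeder origin of about (0.581,-0.101) and yaw of about -0.026. The knob came out at z 0.231 against 0.229 expected. I'm now moving to above the -y side of the knob with the jaws shut and aligned with x.

servo_tool(
  plan=[
    [[1, 10, 15, 45, 0, 0, 0.09], [1, 26, 39, 15, 0, 0, 0.09], [1, 26, 39, 15, 0, 0, 0.09], [1, 26, 40, 15, 0, 0, 0.09], [1, 26, 40, 15, 0, 0, 0.09], [1, 26, 40, 15, 0, 0, 0.09], [1, 26, 40, 0, 0, 0, 0.09], [1, 26, 40, 0, 0, 0, 0.09], [1, 26, 40, 0, 0, 0, 0.09], [1, 26, 40, 0, 0, 0, 0.09], [1, 26, 40, 0, 0, 0, 0.09], [1, 26, 40, 0, 0, 0, 0.09]],
  ],
  force=20,
)

```text
t: 1.3
tool_pos: [0.5612, -0.0836, 0.3166]
orientation: [-2.255, -2.187, 0.001]
force: [0.8, -0.6, 0.4]
opening: 0.0025
```

Run:
```python
from h import *
from scipy.spatial.transform import Rotation as R
s=monitor.read_state();M=R.from_rotvec(s["orientation"]).as_matrix();print(s["t"],s["tool_pos"],s["opening"],M.round(3))
for p in [(294.4,221.7),(318,221.7)]: print(onz("top",p,.172))
def F(x,y,z): return np.array([.581+x+.026*y,-.1014-.026*x+y,z])
for w in(-.08,0,.08):
  for a in(-.3927,.3927):
    print(w,a,proj("top",F(.038,.062*np.sin(a+w),.115+.062*np.cos(a+w))), proj("side",F(.038,.062*np.sin(a+w),.115+.062*np.cos(a+w))))
```

```text
1.3 [ 0.56122112 -0.08357789  0.3165545 ] 0.0025309332910237537 [[ 0.03  1.   -0.  ]
 [ 1.   -0.03  0.  ]
 [ 0.   -0.   -1.  ]]
[ 0.61972863 -0.08015545  0.172     ]
[ 0.61866275 -0.12830039  0.172     ]
-0.08 -0.3927 [319.07620563 221.96976702] [292.24887502 183.20094861]
-0.08 0.3927 [295.97764696 221.66595101] [285.82671233 197.1254741 ]
0 -0.3927 [316.94258269 221.84371769] [291.66919263 183.84194989]
0 0.3927 [293.67328166 221.75451145] [285.1647998  199.33467507]
0.08 -0.3927 [314.71424234 221.73773048] [291.06144858 184.67437766]
0.08 0.3927 [291.44759442 221.86375959] [284.52125317 201.6384459 ]
```

servo_tool(
  plan=[
    [[1, 22, 43, 0, 0, 0, 0], [1, 0, 0, -30, 0, 0, 0], [1, 0, 0, -30, 0, 0, 0], [1, 0, 0, -27, 0, 0, 0], [1, 0, 0, 0, 0, 0, 0]],
  ],
)

```text
t: 1.8
tool_pos: [0.5798, -0.0418, 0.2244]
orientation: [-2.253, -2.179, 0.008]
force: [0.0, 0.7, -0.3]
opening: 0.0005
```

Run:
```python
from h import *
s=monitor.read_state();print(s["t"],s["tool_pos"],s["force"])
crop("side",230,120,150,140,4,"s1")
```

```text
1.8 [ 0.57978953 -0.04179866  0.2244497 ] [ 0.04621852  0.65223701 -0.32136869]
```

View pics/s1.png

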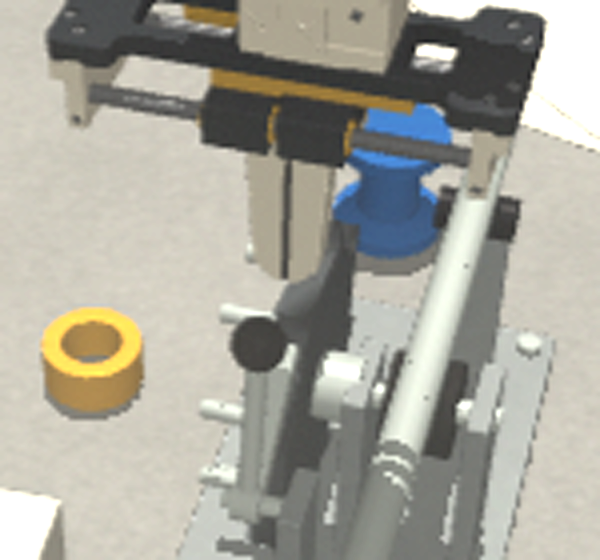

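The picture shows the shut fingers standing behind the knob on its -y side, clear of the wheel. Now I push.

servo_tool(
  plan=[
    [[1, 3, 5, 0, 0, 0, 0], [1, 0, 6, 0, 0, 0, 0], [1, 0, 6, 0, 0, 0, 0], [1, 0, 6, 0, 0, 0, 0], [1, 0, 6, 0, 0, 0, 0], [1, 0, 6, 0, 0, 0, 0], [1, 0, 6, 0, 0, 0, 0], [1, 0, 6, 0, 0, 0, 0], [1, 0, 6, 0, 0, 0, 0], [1, 0, 4, 0, 0, 0, 0], [1, 0, 0, 0, 0, 0, 0], [1, 0, 0, 0, 0, 0, 0]],
  ],
)

```text
t: 3.05
tool_pos: [0.5856, 0.0145, 0.2299]
orientation: [2.259, 2.184, -0.0]
force: [0.7, -0.6, 0.7]
opening: 0.0001
```

```bash
cat > k.py <<'E'
from h import *
def knob(n):
    im=eyes.read_camera(n);return im
E
python3 - <<'E'
from h import *
s=monitor.read_state();print(s["t"],s["tool_pos"],s["force"])
ims=[eyes.read_camera(n) for n in("side","top")]
def F(x,y,z): return np.array([.581+x+.026*y,-.1014-.026*x+y,z])
for l in(0,.3,.5,.65):
  K=F(0,.109+.09*np.sin(l-.15),.14+.09*np.cos(l-.15));print(l,[proj(n,K).round(1) for n in("side","top")])
a=cv2.resize(ims[0][130:260,240:370],(520,520));cv2.imwrite("pics/s2.png",cv2.convertScaleAbs(a[...,::-1],alpha=1.6,beta=15))
E
```

```text
3.05 [0.58563547 0.0144875  0.22990824] [ 0.71416825 -0.56882403  0.66846563]
0 [array([294.9, 206.9]), array([257. , 237.8])]
0.3 [array([290.7, 217.5]), array([243. , 237.8])]
0.5 [array([287.9, 226.4]), array([234.1, 237.9])]
0.65 [array([285.9, 233.9]), array([228.1, 238.2])]
```

View pics/s2.png

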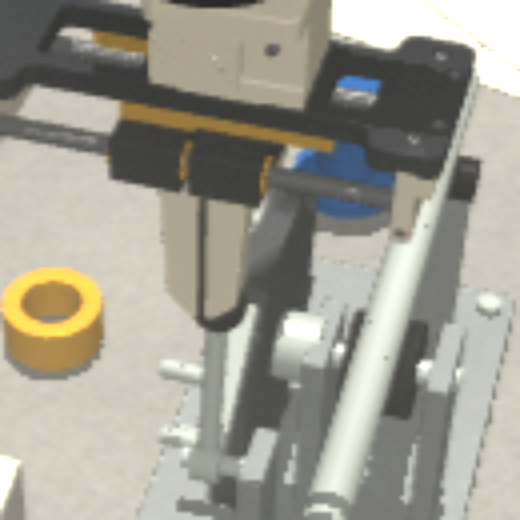

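Run:
```python
from h import *
s=monitor.read_state();T=s["tool_pos"];print(s["t"],T)
for dy in(-.0075,.0075): print([proj(n,T+[0,dy,-.011]).round(1) for n in("side","top")])
crop("top",200,170,150,100,5,"t2")
```

```text
3.15 [0.58566381 0.01430075 0.22993968]
[array([291.8, 215.8]), array([250.7, 237.3])]
[array([289.7, 221.8]), array([243. , 237.5])]
```

View pics/t2.png

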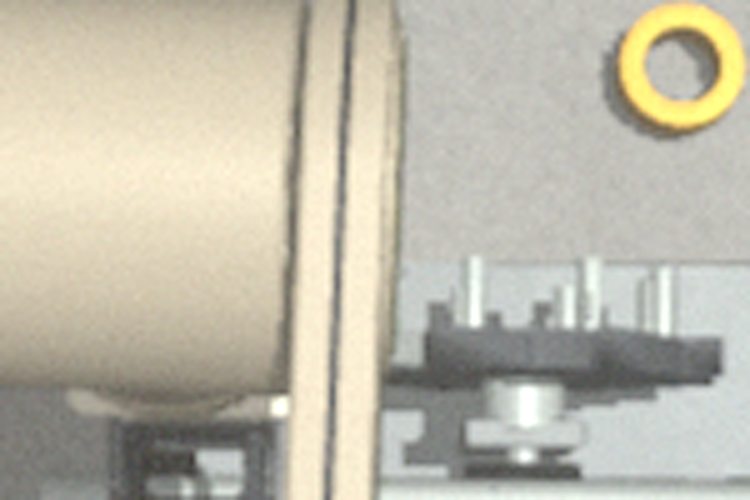

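Run:
```python
from h import *
for T in ([.5798,-.0418,.2244],[.5857,.0144,.2299]):
  for z in (0,-.011,.01,.02):
    print(z,[proj("side",np.array(T)+[0,dy,z]).round(1) for dy in(-.0075,.0075)])
```

```text
0 [array([302.5, 192.9]), array([300.6, 198.4])]
-0.011 [array([302.3, 197.4]), array([300.4, 202.9])]
0.01 [array([302.6, 188.8]), array([300.7, 194.3])]
0.02 [array([302.8, 184.6]), array([300.9, 190.1])]
0 [array([291.9, 211.3]), array([289.7, 217.3])]
-0.011 [array([291.8, 215.8]), array([289.7, 221.8])]
0.01 [array([291.9, 207.2]), array([289.8, 213.2])]
0.02 [array([292. , 202.9]), array([289.9, 208.9])]
```

Run:
```python
from h import *
print([ (a,getattr(robot,a)) for a in dir(robot) if not a.startswith('__')])
im=eyes.read_camera("side");c=im[196:226,280:304].astype(int)
for r in range(0,30,2): print(196+r,[ "%d/%d"%(c[r,k].sum()//3,c[r,k,0]-c[r,k,2]) for k in range(0,24,2)])
```

```text
[('IKError', <class 'plant.IKError'>), ('tips_ahead', 0.011)]
196 ['118/9', '93/16', '92/17', '92/17', '91/17', '37/4', '88/17', '92/16', '91/17', '91/16', '74/13', '59/2']
198 ['118/12', '93/16', '92/16', '91/17', '91/17', '37/6', '88/17', '91/17', '91/16', '91/17', '73/13', '53/3']
200 ['121/12', '94/17', '92/17', '92/17', '92/17', '38/5', '89/15', '91/17', '91/16', '92/17', '71/13', '43/3']
202 ['118/12', '93/16', '92/17', '92/17', '92/17', '39/4', '88/16', '92/16', '92/17', '93/17', '51/6', '45/1']
204 ['119/10', '116/13', '92/16', '92/17', '93/17', '38/5', '89/16', '91/16', '92/16', '94/16', '37/4', '45/2']
206 ['120/11', '120/10', '119/11', '94/17', '91/17', '36/4', '89/16', '92/16', '92/16', '66/12', '32/3', '120/5']
208 ['119/11', '118/10', '118/10', '116/12', '80/14', '36/3', '91/17', '92/17', '43/6', '33/3', '31/4', '127/6']
210 ['119/12', '120/11', '119/11', '115/10', '116/11', '33/4', '35/5', '33/3', '33/4', '32/3', '93/2', '132/4']
212 ['118/11', '119/12', '117/12', '117/11', '117/12', '115/12', '43/4', '33/5', '33/3', '122/5', '133/6', '117/4']
214 ['119/12', '117/11', '118/11', '118/11', '117/11', '116/11', '81/5', '85/5', '85/5', '133/5', '134/5', '92/3']
216 ['117/10', '114/11', '113/9', '115/9', '116/10', '117/10', '80/5', '84/5', '83/3', '135/5', '133/5', '74/3']
218 ['116/12', '118/12', '117/11', '118/11', '116/11', '85/7', '82/4', '84/3', '94/4', '135/6', '132/5', '57/2']
220 ['131/8', '148/5', '135/8', '119/9', '116/10', '104/4', '82/4', '84/3', '110/6', '134/6', '130/5', '50/1']
222 ['107/6', '118/5', '130/6', '142/6', '149/6', '128/6', '83/4', '84/4', '108/5', '134/4', '92/3', '47/2']
224 ['105/9', '84/6', '82/4', '91/4', '104/4', '94/5', '83/4', '83/4', '127/3', '134/5', '81/4', '41/2']
```

The tips look about 20 mm higher in the image than the nominal figure, and the knob (bottom at row 213) stands unmoved behind the fingers. They passed over it. I'm retrying lower.

servo_tool(
  plan=[
    [[1, 0, 0, 20, 0, 0, 0], [1, 0, 0, 20, 0, 0, 0], [1, 0, -26, 0, 0, 0, 0], [1, 0, -26, 0, 0, 0, 0], [1, 0, 0, 0, 0, 0, 0], [1, 0, 0, -20, 0, 0, 0], [1, 0, 0, -20, 0, 0, 0], [1, 0, 0, -16, 0, 0, 0], [1, 0, 0, -8, 0, 0, 0], [1, 0, 0, 0, 0, 0, 0]],
  ],
)

```text
t: 4.25
tool_pos: [0.5848, -0.0371, 0.2044]
orientation: [-2.257, -2.182, 0.002]
force: [-0.4, 0.4, 0.4]
opening: 0.0005
```

Run:
```python
from h import *
s=monitor.read_state();T=s["tool_pos"];print(s["t"],T,s["force"])
for dy in(-.0075,.0075): print(proj("side",T+[0,dy,-.011]).round(1))
crop("side",255,150,80,80,6,"s3")
```

```text
4.25 [ 0.58480108 -0.03710409  0.20435227] [-0.44656359  0.43281109  0.42158579]
[298.8 206.5]
[296.9 212. ]
```

View pics/s3.png

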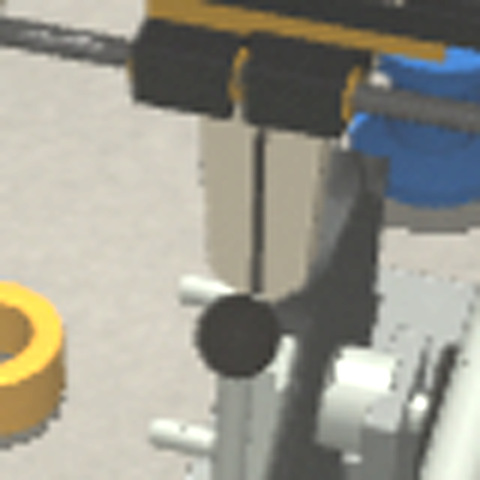

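The fingers stand behind the ball, with tips at about (298,200) and the ball at (294.7,206). The tips are still about 20 mm higher than nominal but well below the ball's centre. I go a little lower while pushing.

servo_tool(
  plan=[
    [[1, 0, 4, -5, 0, 0, 0], [1, 0, 4, -6, 0, 0, 0], [1, 0, 6, 0, 0, 0, 0], [1, 0, 6, 0, 0, 0, 0], [1, 0, 6, 0, 0, 0, 0], [1, 0, 6, 0, 0, 0, 0], [1, 0, 6, 0, 0, 0, 0], [1, 0, 6, 0, 0, 0, 0], [1, 0, 6, 0, 0, 0, 0], [1, 0, 6, 0, 0, 0, 0], [1, 0, 0, 0, 0, 0, 0], [1, 0, 0, 0, 0, 0, 0]],
  ],
)

```text
t: 5.5
tool_pos: [0.5856, 0.0186, 0.1949]
orientation: [2.259, 2.184, -0.0]
force: [0.2, 0.1, 1.2]
opening: -0.0
```

```bash
cat > k.py <<'E'
from h import *
def knob():  # black ball in the side view: dark blob of ball size, left of wheel
    g=cv2.cvtColor(eyes.read_camera("side"),cv2.COLOR_RGB2GRAY)
    r=g[185:255,270:305];m=cv2.morphologyEx((r<42).astype(np.uint8),cv2.MORPH_OPEN,np.ones((5,5),np.uint8))
    n,l,st,c=cv2.connectedComponentsWithStats(m);return [(st[i][:5].tolist(),(c[i]+[270,185]).round(1).tolist()) for i in range(1,n)]
if __name__=="__main__":
    s=monitor.read_state();print(s["t"],s["tool_pos"].round(4),s["force"].round(1));print(knob())
E
python3 k.py
```

```text
5.5 [0.5856 0.0186 0.1949] [0.2 0.1 1.2]
[([0, 0, 15, 11, 147], [277.0, 189.6]), ([16, 0, 19, 15, 243], [295.2, 191.3]), ([10, 41, 12, 13, 137], [285.5, 232.2]), ([32, 43, 3, 8, 24], [303.0, 231.5])]
```

The knob is at (285.5,232), which matches a lift of about 0.63, so the pawl is fully up. Next I go to the -y side of the push pin.

servo_tool(
  plan=[
    [[1, 0, -4, 20, 0, 0, 0], [1, 0, 0, 40, 0, 0, 0], [1, 5, -19, 20, 0, 0, 0], [1, 10, -40, 0, 0, 0, 0], [1, 10, -40, 0, 0, 0, 0], [1, 0, -40, 0, 0, 0, 0], [1, 0, -20, 0, 0, 0, 0], [1, 0, 0, 0, 0, 0, 0], [1, 0, 0, -40, 0, 0, 0], [1, 0, 0, -40, 0, 0, 0], [1, 0, 0, -20, 0, 0, 0], [1, 0, 0, 0, 0, 0, 0]],
  ],
)

```text
t: 6.75
tool_pos: [0.608, -0.1428, 0.1703]
orientation: [-2.254, -2.179, 0.005]
force: [-0.1, 0.1, -0.2]
opening: 0.0002
```

```bash
python3 k.py
python3 - <<'E'
from h import *
T=monitor.read_state()["tool_pos"]
print([proj("side",T+[0,dy,.01]).round(1) for dy in(-.0075,.0075)])
crop("side",240,130,130,110,5,"s4")
E
```

```text
6.75 [ 0.608  -0.1428  0.1703] [-0.1  0.1 -0.2]
[([10, 44, 12, 10, 101], [285.9, 233.8]), ([32, 44, 3, 8, 24], [303.0, 232.5])]
[array([298.9, 172.7]), array([297.2, 177.3])]
```

View pics/s4.png

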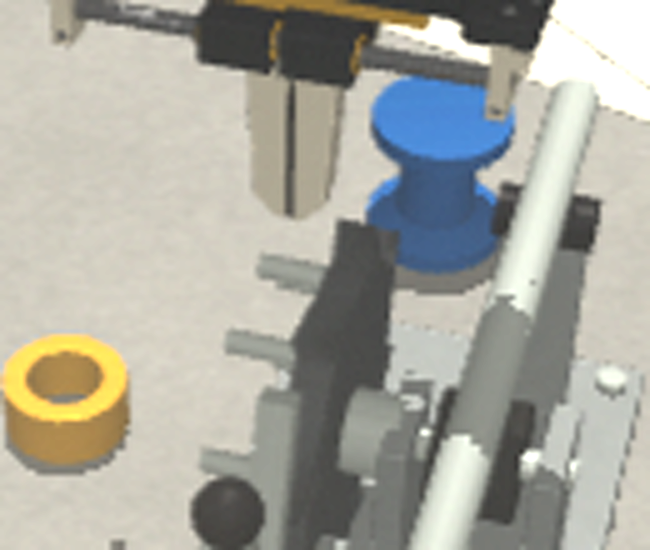

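The knob is at (286,234), fully lifted. The tips are at about (298.6,173) above the push pin, whose tip is at (292,183). I lower and push.

servo_tool(
  plan=[
    [[1, 2, 0, -15, 0, 0, 0], [1, 0, 0, -12, 0, 0, 0], [1, 0, 0, 0, 0, 0, 0], [1, 0, 5, 0, 0, 0, 0], [1, 0, 5, 0, 0, 0, 0], [1, 0, 5, 0, 0, 0, 0], [1, 0, 5, 0, 0, 0, 0], [1, 0, 5, 0, 0, 0, 0], [1, 0, 5, 0, 0, 0, 0], [1, 0, 5, 0, 0, 0, 0], [1, 0, 5, 0, 0, 0, 0], [1, 0, 0, 0, 0, 0, 0]],
  ],
)

```text
t: 8.05
tool_pos: [0.6122, -0.1032, 0.1474]
orientation: [-2.257, -2.183, 0.0]
force: [-0.1, -0.6, -1.0]
opening: 0.0005
```

servo_tool(
  plan=[
    [[1, 0, 4, 0, 0, 0, 0], [1, 0, 4, 0, 0, 0, 0], [1, 0, 2, 0, 0, 0, 0], [1, 0, 0, 0, 0, 0, 0], [1, 0, 0, 0, 0, 0, 0]],
  ],
)

```text
t: 8.55
tool_pos: [0.6127, -0.0941, 0.1481]
orientation: [-2.258, -2.183, -0.001]
force: [-0.6, -0.5, 0.2]
opening: 0.0007
```

```bash
python3 k.py
python3 - <<'E'
from h import *
def F(x,y,z): return np.array([.581+x+.026*y,-.1014-.026*x+y,z])
for w in(.65,.72,.785,.85):
  print(w,[proj("side",F(.038,.062*np.sin(a+w),.115+.062*np.cos(a+w))).round(1) for a in(-1.178,-.3927,.3927)])
crop("side",240,150,120,100,5,"s5")
E
```

```text
8.55 [ 0.6127 -0.0941  0.1481] [-0.6 -0.5  0.2]
[([10, 41, 12, 13, 138], [285.5, 232.2]), ([32, 45, 3, 7, 21], [303.0, 233.0])]
0.65 [array([292.6, 182.9]), array([286.3, 195.7]), array([280.9, 219.2])]
0.72 [array([292.1, 183.3]), array([285.7, 197.5]), array([280.6, 221.3])]
0.785 [array([291.7, 183.8]), array([285.2, 199.3]), array([280.4, 223.2])]
0.85 [array([291.2, 184.5]), array([284.6, 201.2]), array([280.2, 225. ])]
```

View pics/s5.png

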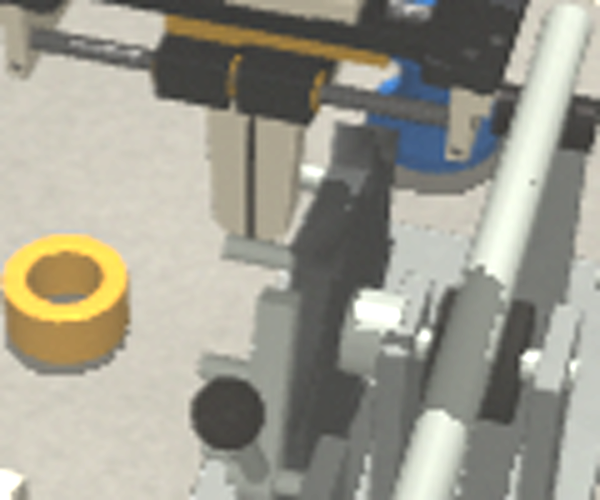

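The pin tips now read (285.6,199.4) and (281,222.4), which gives a wheel angle of about 0.76–0.79. The knob is still lifted at (285.5,232). I back off, go to the knob's +y side, and check the wheel from the top camera.

servo_tool(
  plan=[
    [[1, 0, -6, 0, 0, 0, 0], [1, 0, 0, 20, 0, 0, 0], [1, 0, 0, 45, 0, 0, 0], [1, 0, 0, 45, 0, 0, 0], [1, -7, 40, 10, 0, 0, 0], [1, -10, 40, 0, 0, 0, 0], [1, -10, 40, 0, 0, 0, 0], [1, 0, 40, 0, 0, 0, 0], [1, 0, 24, 0, 0, 0, 0], [1, 0, 0, 0, 0, 0, 0]],
  ],
)

```text
t: 9.65
tool_pos: [0.5854, 0.0864, 0.2682]
orientation: [-2.255, -2.187, -0.002]
force: [0.5, -0.5, 0.6]
opening: 0.0004
```

```bash
python3 k.py
python3 - <<'E'
from h import *
a=cv2.imread("pics/top0.png");b=eyes.read_camera("top")[...,::-1];c=eyes.read_camera("side")[...,::-1]; d=cv2.imread("pics/side0.png")
for n,i in(("start",a),("now",b)):
    g=cv2.cvtColor(np.ascontiguousarray(i),cv2.COLOR_BGR2GRAY).astype(int); print(n); [print(r,*g[r,284:326]) for r in(223,225)]
for n,i in(("start",d),("now",c)):
    g=cv2.cvtColor(np.ascontiguousarray(i),cv2.COLOR_BGR2GRAY).astype(int); print(n); [print(k,*g[178:230,k]) for k in(283,288,294)]
E
```

```text
9.65 [0.5854 0.0864 0.2682] [ 0.5 -0.5  0.6]
[([5, 0, 19, 9, 145], [284.7, 188.4]), ([10, 45, 12, 9, 95], [285.6, 234.0]), ([32, 46, 3, 5, 15], [303.0, 233.0])]
start
223 113 109 111 113 114 113 112 117 101 103 131 137 121 111 111 112 108 110 109 109 110 109 110 112 109 109 110 113 113 112 114 97 96 126 142 130 117 111 112 111 109 111
225 113 114 114 113 115 117 115 116 103 105 133 139 120 111 116 118 114 118 117 115 119 118 117 117 118 121 120 117 119 118 119 102 95 130 141 133 121 121 121 120 123 123
now
223 120 120 123 117 122 120 119 107 111 141 148 127 113 118 117 115 114 117 116 115 117 114 117 120 118 118 117 119 118 116 103 100 127 149 138 119 118 119 118 118 116 119
225 119 119 121 120 120 122 122 109 114 139 148 126 117 122 120 123 123 123 125 123 120 125 119 126 126 126 122 126 125 123 109 105 130 150 138 121 127 126 128 128 127 128
start
283 111 111 111 110 110 110 112 112 111 111 111 112 109 110 112 113 112 113 112 113 111 112 113 111 113 113 115 113 114 114 111 112 113 113 113 111 112 109 108 108 110 112 136 137 118 94 75 110 109 109 107 109
288 110 112 112 110 112 112 
[... 159 characters left out ...]
112 113 111
294 111 112 109 137 137 114 89 72 109 111 110 110 112 113 112 112 111 112 112 118 142 48 36 42 53 42 37 38 36 34 33 33 33 32 32 67 80 80 81 80 80 79 79 79 79 79 79 78 78 78 76 76
now
283 31 31 34 31 31 31 31 31 32 31 32 33 33 76 93 95 94 93 93 94 94 95 95 95 94 94 94 94 94 94 94 93 95 93 94 95 95 95 95 95 94 95 95 95 156 130 103 62 38 37 38 39
288 30 31 31 32 32 31 30 31 32 31 32 33 34 33 75 93 94 93 94 93 94 94 94 93 94 94 94 94 93 95 94 94 95 95 96 96 97 94 93 95 87 100 115 116 139 168 137 106 43 37 38 38
294 30 30 30 31 31 36 48 59 58 56 61 41 31 45 85 111 117 117 118 120 120 165 146 115 88 81 117 120 122 128 136 137 125 94 92 93 92 92 93 93 93 93 94 94 94 94 93 94 93 93 93 93
```

From the top view the pins are at 317.2 and 293.8, against 316.9 and 293.7 predicted, so the wheel is at about 0.78. Now I tip the lever back.

servo_tool(
  plan=[
    [[1, 2, 0, -30, 0, 0, 0], [1, 0, 0, -30, 0, 0, 0], [1, 0, 0, -23, 0, 0, 0], [1, 0, 0, 0, 0, 0, 0], [1, 0, -7, 0, 0, 0, 0], [1, 0, -7, 0, 0, 0, 0], [1, 0, -7, 0, 0, 0, 0], [1, 0, -7, 0, 0, 0, 0], [1, 0, -7, 0, 0, 0, 0], [1, 0, -7, 0, 0, 0, 0], [1, 0, -7, 0, 0, 0, 0], [1, 0, -7, 0, 0, 0, 0]],
  ],
)

```text
t: 11.0
tool_pos: [0.5876, 0.0268, 0.1848]
orientation: [-2.259, -2.183, 0.0]
force: [0.4, -0.2, -0.5]
opening: 0.0003
```

servo_tool(
  plan=[
    [[1, 0, -5, 0, 0, 0, 0], [1, 0, -4, 0, 0, 0, 0], [1, 0, 0, 0, 0, 0, 0], [1, 0, 0, 0, 0, 0, 0], [1, 0, 10, 0, 0, 0, 0], [1, 0, 20, 20, 0, 0, 0], [1, 0, 20, 40, 0, 0, 0], [1, 0, 40, 30, 0, 0, 0], [1, 0, 40, 20, 0, 0, 0], [1, 0, 40, 0, 0, 0, 0], [1, 0, 0, 0, 0, 0, 0]],
  ],
)

```text
t: 12.1
tool_pos: [0.587, 0.1944, 0.2959]
orientation: [-2.252, -2.189, -0.004]
force: [-0.7, -1.0, -0.7]
opening: 0.0009
```

```bash
python3 k.py
python3 - <<'E'
from h import *
b=eyes.read_camera("top")
g=cv2.cvtColor(b,cv2.COLOR_RGB2GRAY).astype(int); print(*g[223,284:326])
cv2.imwrite("pics/t6.png",cv2.convertScaleAbs(cv2.resize(b[160:310,190:450,::-1],None,fx=3,fy=3,interpolation=2),alpha=1.6,beta=15))
E
```

```text
12.1 [0.587  0.1944 0.2959] [-0.7 -1.  -0.7]
[([19, 0, 16, 16, 169], [296.3, 191.6]), ([0, 17, 35, 19, 327], [288.3, 210.7])]
121 119 121 117 121 118 118 111 112 142 153 129 116 119 120 118 114 116 114 115 117 118 115 118 119 118 118 117 120 120 105 100 128 150 143 121 116 116 117 118 119 118
```

View pics/t6.png

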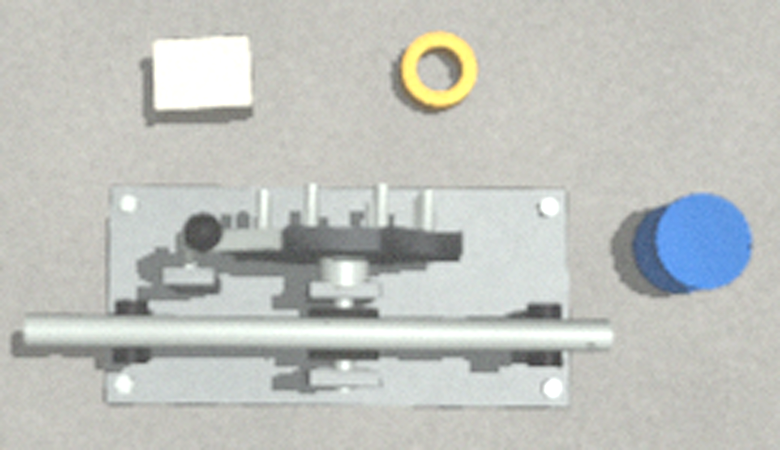

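The final picture shows the knob back at top (257.7,237), which is lift 0. The pipe has shifted to +y and the fittings are where they were. One numeric comparison against the start, then I hand in.

Run:
```python
from h import *
def c(i):
    m=(i[226:250,244:270].max(2)<52).astype(np.uint8);m=cv2.morphologyEx(m,cv2.MORPH_OPEN,np.ones((5,5),np.uint8))
    n,l,s,k=cv2.connectedComponentsWithStats(m);return [(s[j][4],(k[j]+[244,226]).round(2)) for j in range(1,n)]
def o(i):
    h=cv2.cvtColor(i,cv2.COLOR_BGR2HSV);r=[]
    for a,b in(((100,150,40),(130,255,255)),((15,120,60),(35,255,255))):
        y,x=np.nonzero(cv2.inRange(h,a,b)[160:270,300:450]);r.append((x.mean().round(2),y.mean().round(2)))
    y,x=np.nonzero(i[165:205,230:285].min(2)>135);return r+[(x.mean().round(2),y.mean().round(2))]
A=cv2.imread("pics/top0.png");B=np.ascontiguousarray(eyes.read_camera("top")[...,::-1])
print(c(A),c(B),o(A),o(B),monitor.read_state()["force"])
```

```text
[(np.int32(85), array([257.18, 238.08]))] [(np.int32(53), array([255.19, 238.79]))] [(np.float64(123.94), np.float64(80.16)), (np.float64(35.65), np.float64(22.93)), (np.float64(26.88), np.float64(18.97))] [(np.float64(123.87), np.float64(80.24)), (np.float64(35.71), np.float64(22.99)), (np.float64(26.93), np.float64(18.75))] [-1.26481626 -0.60359448 -0.6570129 ]
```

Loose items are unmoved. The knob mask shrank because the picture is brighter, so I recheck it with higher thresholds.

Run:
```python
from h import *
A=cv2.imread("pics/top0.png");B=np.ascontiguousarray(eyes.read_camera("top")[...,::-1])
for i,ts in((A,(52,60,70)),(B,(60,70,80))):
  for t in ts:
    m=(i[226:250,244:272].max(2)<t).astype(np.uint8);m=cv2.morphologyEx(m,cv2.MORPH_OPEN,cv2.getStructuringElement(2,(7,7)))
    n,l,s,k=cv2.connectedComponentsWithStats(m);print(t,[(s[j].tolist(),(k[j]+[244,226]).round(1)) for j in range(1,n)])
  print(*i[237,244:272].max(1))
```

```text
52 [([8, 10, 11, 8, 65], array([257. , 239.3]))]
60 [([8, 6, 12, 12, 116], array([257.1, 237.4]))]
70 [([7, 5, 13, 14, 131], array([256.8, 237.5]))]
114 117 114 116 110 97 81 60 42 42 38 45 46 50 50 45 46 32 41 49 83 102 102 106 104 108 108 109
60 [([8, 6, 12, 12, 114], array([257.2, 237.5]))]
70 [([7, 5, 13, 14, 125], array([256.9, 237.4]))]
80 [([7, 5, 13, 14, 140], array([256.9, 237.4])), ([17, 18, 11, 6, 61], array([266.4, 246.6]))]
121 122 122 124 114 103 86 62 42 39 42 45 49 51 53 52 46 46 49 47 88 109 111 111 111 111 115 117
```

The knob is at exactly its starting, fully-down position. I'm handing in.

```bash
python3 -c "
from plant import job; print(job.close_job())"
```

```text
the job is handed in; nothing more can be done
None
```

The wheel is back one notch and the pawl is down in the new notch. I handed the job in at about 12.5 s on the robot clock. I tipped the pawl up with the shut fingertips, pushed the wheel back with its pin, and tipped the lever back over.

**Last checks, from the top camera:**
- **Knob:** its centre is at (256.9, 237.4) pixels, against (256.8, 237.5) at the start, so the pawl is fully down. An earlier check seemed to show it 2 px off, but that came from a brighter picture and went away with adjusted thresholds.
- **Wheel:** the pins fit a turn of about 0.78 rad, and the notch is at 0.785.
- **Loose parts:** spool, collar and carton are within about 0.2 px of where they started.
- **Arm:** it stood clear of everything, about 0.2 m to the +y side of the knob, touching nothing.

**What went wrong or disagreed:**
- **First push missed:** my first push at the knob went over it without moving it, and I repeated it lower.
- **Fingertip height:** in the side camera the tips looked about 20 mm higher than `robot.tips_ahead` implies. I did not find out why and worked from what the camera showed.
- **Side view at the end:** the arm blocked the knob in that camera, so its final position rests on the top view alone.

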